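Test squeeze of a glued heel block in the pedal press

TASK

The glued heel block lies in the nest of the bench press. Swing the hold-down clamp over centre so that it rests on the block, then press the spring pedal down until the ram comes up firm against the block and keep that firm pressure on for two seconds without crushing the glue joint. Let the pedal come all the way up, then swing the clamp back to its open rest; the block stays in its nest and the other things on the bench stay where they are.

Things in the scene. Friction and masses are not known exactly. Their poses are not given: they have to be found in the camera images.
- press: Fixed bench press: base plate 120 (x) x 260 (y) x 20 mm with a nest of 14 mm high fences. Origin on the underside, below the nest's centre; x runs away from the pedal, y towards the clamp. A column at y = -105 mm carries an overhang (z 140 to 170, y -123 to -8, x -25 to 25 mm) that guides the ram, whose rod reaches z = 197 mm.
- treadle_pad (a point): Point on the rubber-covered top face of the spring pedal, mid-width, 100 mm from its hinge: the place to press. The pedal is a steel plate 135 mm long and 90 mm wide, hinged along y at (-58, 0, 34) mm in the press frame; its free end rises towards -x at 0.45 rad.
- treadle (a joint): Pedal angle: 0 = up at rest, grows as pressed (0.45 = level). Its stop is where the ram's foot meets the block; the foot's screw differs each time, so it lies anywhere from 0.2 to 0.4 rad (20 to 40 mm at the pad) and must be felt: the spring alone takes 2 to 7 N at the pad, at the stop the force climbs 3 to 4 N per mm. A firm press is 14 to 30 N on the pad; over 50 N crushes.
- ram: Vertical steel ram, pulled down by the pedal 55 mm per rad, with a round rubber-cushioned foot 36 mm across at the end of an adjusting screw; it comes down on the block at (0, -25) mm in the press frame. Origin on the rod's axis, 120 mm over the press's underside with the pedal up.
- clamp (a joint): Clamp angle: 0 = open rest, 1.6 = resting on the block. The clamp is a rigid L, arm and handle at right angles. Open, the arm stands upright and the handle lies level to +y; on the block, the arm lies level to -y and the handle stands upright. Push the upright bar sideways from inside the L; past centre (about 0.8) it falls to the other side by its own weight.
- clamp_hinge (a point): Point on the clamp's hinge axis (which runs along the press's x), at (0, 95, 88) mm in the press frame, between bracket cheeks 46 mm wide over all and 100 mm high.
- clamp_arm_tip (a point): End of the clamp's arm (16 mm wide, 14 mm thick), 80 mm from the hinge.
- clamp_handle_tip (a point): End of the clamp's handle (wooden grip 22 mm across), 105 mm from the hinge.
- heel_block: Dark laminated heel block 60 (x) x 110 (y) x 50 mm in the nest, top 70 mm over the press's underside; origin in the centre of its underside.
- sanding_block: Bystander: cork sanding block 110 x 65 x 35 mm, origin under its centre.
- scraper: Bystander: blued steel cabinet scraper 60 x 130 x 4 mm lying flat, origin under its centre.
- rosette: Bystander: soundhole rosette, flat dark wooden ring 110 mm across, 6 mm thick, origin under its centre.
- pin_pot: Bystander: squat terracotta pot of brass pins, 90 mm across, 76 mm high with the pins, origin under its centre.
Things that resemble listed ones, but are neither listed nor needed, are in the scene too. There is more than one size of the heel_block; the one meant has the size given above.

How it is judged:
By the outcome, as a careful person would: the job done as asked, in the order asked, and still so for the second after the job is handed in, with the robot touching nothing.
It also fails if it takes over 56 s, if anything falls off the work surface, if the arm or the gripper's body presses on something with over 40 N, if the wrist force passes 120 N, or if a joint passes its speed limit or range.

ROBOT

A 6-joint arm with a two-finger parallel gripper is mounted at the origin on the work surface. World frame = base frame: x ahead of the robot, y to its left, z up, the work surface at z = 0. Lengths are in m, angles in rad, forces in N, time in s.
With the tool pointing down it reaches from about 0.35 to 0.975 m from the base axis. Payload 4.9 kg.
Tool frame: the origin (TCP) lies at the very end of the fingers, on their centre line; the grasp point (between the pads) lies ctrl.hold_point_z behind it (ctrl.hold_point_z is the distance from the TCP to the grasp point, in m); z points along the fingers, y is the line along which they close (so a half turn about z gives the same grasp; the last joint's range is limited). The gripper opens to 85 mm and grips with 20 to 120 N. Pads are 22 mm wide; open, the fingers measure 114 mm over their backs; the gripper's body (76 mm by 85 mm) begins 54 mm behind the grasp point. The pads swing forward as they close: fully open they stand 13 mm farther back than shut.
Start: joints at [-1.409, 0.053, 1.613, -0, 1.476, -0.119], TCP at [0.173, -0.601, 0.231] pointing down, gripper open.
Joint ranges: [-3.01, 3.01], [-1.01, 2.22], [0.06, 2.58], [-1.02, 4.17], [0.09, 2.62], [-3.14, 3.14]. Speed limits (rad/s): [2.57, 2.57, 3.14, 3.14, 3.14, 3.14].

INTERFACE

Orientations are given as a rotation vector (axis times angle).
In Python, from station import ctrl gives the robot as it stands. The module is installed in compiled form; this text tells all that it offers.
- The arm moves only by the tool jog_arm, never from a script. Its argument "deltas" is a list of rows, each a list of 3 entries, a list of its own where there are three numbers: the closure, from -1 (fully open) to 1 (shut), then the shift along the world's x, y, z scaled (see below), then the turn, a rotation vector about the world's x, y, z scaled (see below). A call has 1 to 12 rows; each row is the pose to reach, as a shift and turn from the pose commanded when the call began, turning the shorter way round; what a row does not reach only later rows make up. The controller multiplies each number of a shift by 0.4 m and each number of a turn by 180 degrees. A row lasts 1/12 s, in which the tool goes at most 41.7 mm and 7.16 degrees, less where a joint would pass 70% of its speed; a pose out of reach is approached as far as the arm can. A call with a number of a shift or a turn outside -1 to 1 is refused whole. A call with a gripper value outside its range is refused whole. The fingers move at their own pace and stop on an object; "squeeze" is the grip in N (left out, the last holds). Time passes only in rows, so rows that repeat a pose let the fingers close. It gives the time, the measured TCP pose, the force, the opening and the grip force at its end, in the units of the state.
- ctrl.get_obs(): the state, without advancing time (a new reading comes with each control period).
- ctrl.get_image(name): name is "scene" or "top" or "wrist"; returns the picture (400x640x3 uint8, red, green, blue); there is no depth.
- ctrl.get_calibration(name): a dict with "K" (3x3 intrinsics, pixels), "extrinsics" (4x4, takes a point from world to camera coordinates). Camera axes: x right, y down, z forward; pixel columns grow to the right and rows downward; lengths in m; the calibration is good to about 2 mm. A picture is of the moment at which its call begins: read the wrist's pose just before it. get_calibration takes no time and is no camera call; for the wrist camera it gives the pose at the moment of the call.
- ctrl.finish_job(): hands the job in; it is judged then, once.
The state is a dict: "t": time; "q": joint angles; "dq": joint speeds; "effort": joint torques, N m; "tool_pos": TCP position; "tool_rot": TCP orientation; "contact_force": force on the tool from outside, world axes, zero at the start; "wrist_torque": the same for the moment, N m; "opening": finger opening in m; "grip_force": force on a finger pad.
Only numpy, scipy, OpenCV 4.12 (cv2) and the standard library are available. Lean on these libraries where they do the work, as an engineer would, in place of code of your own. Each camera call takes 0.05 s, during which the arm holds its last target. There are 200 camera calls.

## Working session

There is one attempt and no reset: what is moved stays moved. The work goes in short steps, Python scripts to look and compute and a tool call to move; the robot and the scene stay as the last step left them, time stands still between calls to the robot, and variables do not carry over. Pictures are saved under pics/ and viewed, at most 10 in all, crops included, and the job is handed in when it is done.

Besides the shell and the picture viewer there is one more tool, called after ">>>" as name([rows], argument=value, ...), one row to a line, values as JSON. jog_arm: Moves the arm, as the interface text tells. Its arguments: {"type":"object","properties":{"deltas":{"type":"array","items":{"type":"array"}},"squeeze":{"type":"number"}},"required":["deltas"]}

```bash
mkdir -p pics; python3 - <<'E'
from station import ctrl
import cv2
for n in("scene","top"):
    cv2.imwrite(f"pics/{n}0.png",ctrl.get_image(n)[:,:,::-1])
    c=ctrl.get_calibration(n);print(c["K"],c["extrinsics"])
print(ctrl.get_obs(),ctrl.hold_point_z)
E
```

```text
[[472.72789484   0.         316.35047355]
 [  0.         472.72789484 203.77469704]
 [  0.           0.           1.        ]] [[ 0.86574184  0.50045137 -0.00628455 -0.42695989]
 [ 0.33302386 -0.58538801 -0.73919956 -0.08661409]
 [-0.37361233  0.63786308 -0.67345714  1.30038834]
 [ 0.          0.          0.          1.        ]]
[[498.64636701   0.         315.44327479]
 [  0.         498.64636701 202.16072875]
 [  0.           0.           1.        ]] [[-0.00595197 -0.99995529 -0.00734798 -0.03094811]
 [-0.98811186  0.00701    -0.1535767   0.52318025]
 [ 0.15362134  0.00634654 -0.98810941  1.24458499]
 [ 0.          0.          0.          1.        ]]
{'t': 0.1, 'q': array([-1.40898283e+00,  5.33116171e-02,  1.61417341e+00,  1.10549341e-05,
        1.47598876e+00, -1.18986169e-01]), 'dq': array([ 0.00068626, -0.00335957, -0.00310477,  0.000463  , -0.0016723 ,
       -0.00159156]), 'effort': array([-6.95836352e-04, -3.94904959e+01, -3.71366322e+01, -1.58346743e-04,
        3.96289834e-03, -8.54556447e-06]), 'tool_pos': array([ 0.17312219, -0.5999541 ,  0.23016308]), 'tool_rot': array([-3.10881757e+00, -4.39366557e-01,  4.59609627e-05]), 'contact_force': array([-0.32847629,  0.23432771, -0.43366519]), 'wrist_torque': array([-0.03415199, -0.06217073,  0.02239057]), 'grip_force': 0.0, 'opening': 0.08507571546253259} 0.0187
```

View pics/scene0.png

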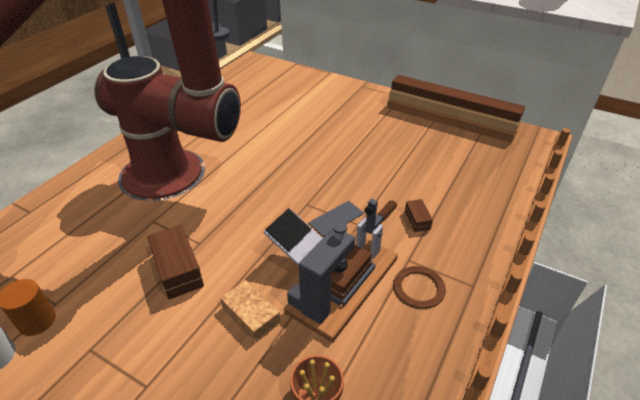

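View pics/top0.png

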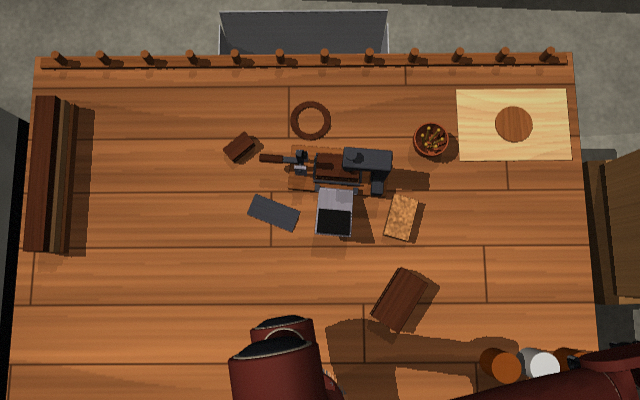

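Top: press at about (335,170), pedal's rubber at (334,221), column at right (378,165), clamp handle pointing left to (262,157). The press frame is nearly aligned with the world. I'll enlarge both views.

```bash
python3 - <<'E'
import cv2
a=cv2.imread("pics/top0.png")[130:250,240:420];cv2.imwrite("pics/topc.png",cv2.resize(a,None,fx=4.4,fy=4.4,interpolation=cv2.INTER_CUBIC))
a=cv2.imread("pics/scene0.png")[190:340,255:435];cv2.imwrite("pics/scenec.png",cv2.resize(a,None,fx=4,fy=4,interpolation=cv2.INTER_CUBIC))
E
```

```text
(no output)
```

View pics/topc.png

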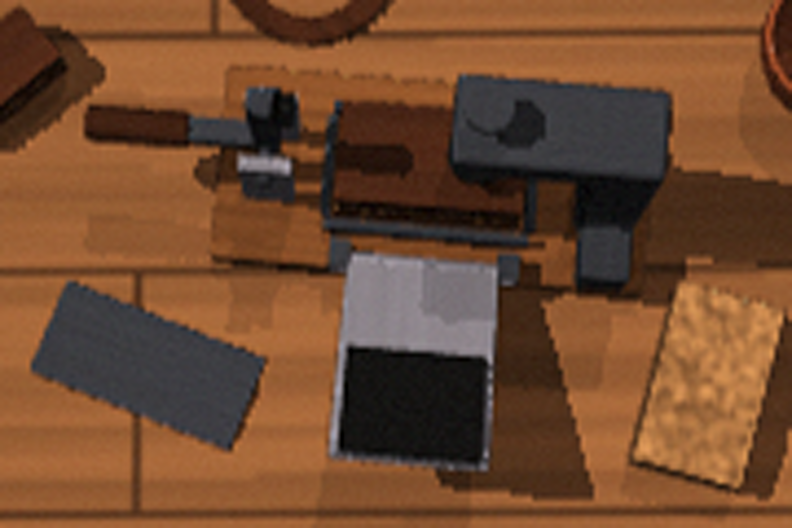

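View pics/scenec.png

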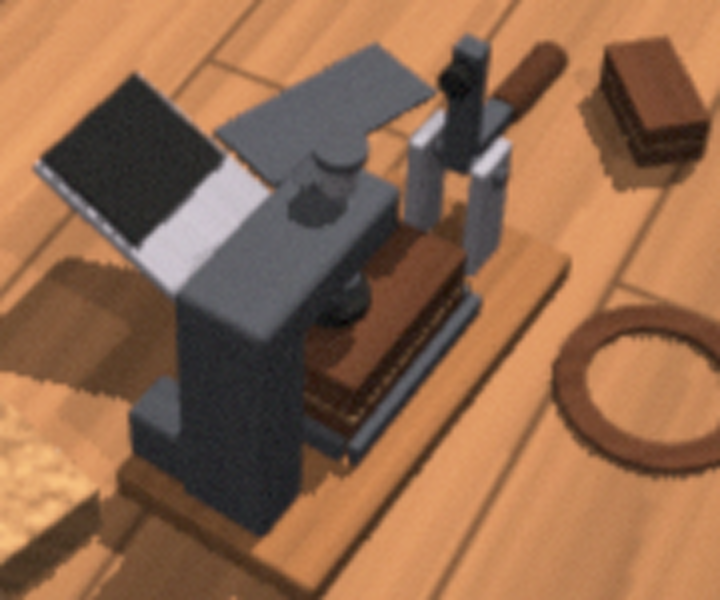

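The views agree: the clamp is open with its handle level to +y, the ram is at (−25 mm), and the pedal is up. I'll fit x, y and yaw from the matched corners, and triangulate those seen in both views.

```bash
cat > h.py <<'E'
import numpy as np
from station import ctrl
from scipy.optimize import least_squares
C={n:ctrl.get_calibration(n) for n in("top","scene")}
def proj(n,P):
    c=C[n];p=c["extrinsics"][:3]@np.append(P,1);p=c["K"]@p;return p[:2]/p[2]
def tri(a,b):
    A=[]
    for n,(u,v) in(("top",a),("scene",b)):
        M=C[n]["K"]@C[n]["extrinsics"][:3];A+=[u*M[2]-M[0],v*M[2]-M[1]]
    x=np.linalg.svd(np.array(A))[2][-1];return x[:3]/x[3]
T=lambda u,v:(240+u/4.4,130+v/4.4)
S=lambda u,v:(255+u/4,190+v/4)
E
python3 - <<'E'
from h import *
np.set_printoptions(precision=4,suppress=True)
m=lambda *a:np.array(a)/1000
obs={"ohFL":(m(25,-8,170),T(458,75),S(400,190)),"ohFR":(m(25,-123,170),T(670,92),S(265,340)),
"pedL":(m(-180,45,93),T(330,457),S(135,73)),"pedR":(m(-180,-45,93),T(488,470),S(38,165)),
"handle":(m(0,200,88),T(85,120),S(560,50)),"ram":(m(0,-25,197),T(524,118),S(340,150)),
"baseR":(m(60,130,20),T(228,68),S(570,260)),"baseC":(m(60,-130,20),None,S(315,597))}
def w(p,P): c,s=np.cos(p[2]),np.sin(p[2]);return np.array([c*P[0]-s*P[1]+p[0],s*P[0]+c*P[1]+p[1],P[2]])
f=lambda p:np.concatenate([proj(n,w(p,P))-o for P,a,b in obs.values() for n,o in(("top",a),("scene",b)) if o])
r=least_squares(f,[.6,-.07,0],loss="soft_l1");print(r.x,f(r.x).reshape(-1,2).round(1).tolist())
for k,(P,a,b) in obs.items():
    if a:print(k,tri(a,b),w(r.x,P))
E
```

```text
[ 0.6138 -0.0937 -0.0957] [[0.3, -1.8], [0.1, -1.0], [0.9, -1.5], [-1.8, 1.2], [-0.6, -1.1], [-0.9, -0.3], [0.2, -0.7], [-2.9, 0.4], [0.2, -0.8], [-2.3, 0.1], [-7.6, -3.5], [-0.8, -1.4], [-0.8, -2.3], [0.7, -1.9], [-1.1, -1.8]]
ohFL [ 0.636  -0.1029  0.165 ] [ 0.6379 -0.104   0.17  ]
ohFR [ 0.6257 -0.2153  0.1682] [ 0.6269 -0.2185  0.17  ]
pedL [ 0.4382 -0.0317  0.0913] [ 0.4389 -0.0317  0.093 ]
pedR [ 0.4312 -0.1187  0.0916] [ 0.4303 -0.1213  0.093 ]
handle [0.6341 0.1078 0.086 ] [0.6329 0.1054 0.088 ]
ram [ 0.6091 -0.131   0.2007] [ 0.6114 -0.1186  0.197 ]
baseR [0.6833 0.0293 0.0122] [0.6859 0.03   0.02  ]
```

Residuals are about 1 px, apart from one bad ram pick in the top view. Press pose is roughly (0.613, -0.094), yaw -0.095. I'll move above the clamp with the gripper shut.

>>> jog_arm([
  [1,[0.565,0.79,0.25],[0,0,-0.12]],
  [1,[0.565,0.79,0.25],[0,0,-0.12]],
  [1,[0.565,0.79,0.25],[0,0,-0.12]],
  [1,[0.565,0.79,0.25],[0,0,-0.12]],
  [1,[0.565,0.79,0.25],[0,0,-0.12]],
  [1,[0.565,0.79,0.25],[0,0,-0.12]],
  [1,[0.565,0.79,0.25],[0,0,-0.12]],
  [1,[0.565,0.79,0.25],[0,0,-0.12]],
  [1,[0.565,0.79,0.25],[0,0,-0.12]],
  [1,[0.565,0.79,0.25],[0,0,-0.12]],
  [1,[0.565,0.79,0.25],[0,0,-0.12]],
])

```text
t: 1.02
tool_pos: [0.4017, -0.2813, 0.3332]
tool_rot: [3.138, -0.142, 0.005]
contact_force: [0.6, -0.6, 0.0]
opening: -0.0002
grip_force: 0.0
```

>>> jog_arm([
  [1,[0.56,0.795,0],[0,0,0]],
  [1,[0.56,0.795,0],[0,0,0]],
  [1,[0.56,0.795,0],[0,0,0]],
  [1,[0.56,0.795,0],[0,0,0]],
  [1,[0.56,0.795,0],[0,0,0]],
  [1,[0.56,0.795,0],[0,0,0]],
  [1,[0.56,0.795,0],[0,0,0]],
  [1,[0.56,0.795,0],[0,0,0]],
  [1,[0.56,0.795,0],[0,0,0]],
  [1,[0.56,0.795,0],[0,0,0]],
  [1,[0.56,0.795,0],[0,0,0]],
])

```text
t: 1.93
tool_pos: [0.624, 0.0357, 0.3296]
tool_rot: [-3.138, 0.145, 0.004]
contact_force: [-0.5, -1.2, -0.1]
opening: -0.0004
grip_force: 0.0
```

```bash
python3 - <<'E'
from station import ctrl
import cv2,numpy as np
o=ctrl.get_obs();print(o["t"],o["tool_pos"],o["tool_rot"])
a=ctrl.get_image("wrist");cv2.imwrite("pics/w1.png",a[:,:,::-1])
c=ctrl.get_calibration("wrist");K,E=c["K"],c["extrinsics"]
x,y,t=.6135,-.094,-.0957
for P in[(0,200,88),(0,95,168),(25,-8,170),(25,-123,170),(-180,45,93),(-180,-45,93),(23,95,100),(-23,95,100),(0,-25,197)]:
    P=np.array(P)/1e3;w=[np.cos(t)*P[0]-np.sin(t)*P[1]+x,np.sin(t)*P[0]+np.cos(t)*P[1]+y,P[2],1]
    p=K@(E[:3]@w);print((P*1e3).round(),(p[:2]/p[2]).round(1))
E
```

```text
1.9333 [0.62399546 0.0356728  0.32959759] [-3.13792863  0.14533874  0.00375947]
[  0. 200.  88.] [252.8 159.2]
[  0.  95. 168.] [355.2 174.8]
[ 25.  -8. 170.] [476. 147.]
[  25. -123.  170.] [609.5 147.2]
[-180.   45.   93.] [385.2 304.9]
[-180.  -45.   93.] [458.2 304.9]
[ 23.  95. 100.] [349.3 139.6]
[-23.  95. 100.] [348.2 182.1]
[  0. -25. 197.] [507.6 182.7]
```

View pics/w1.png

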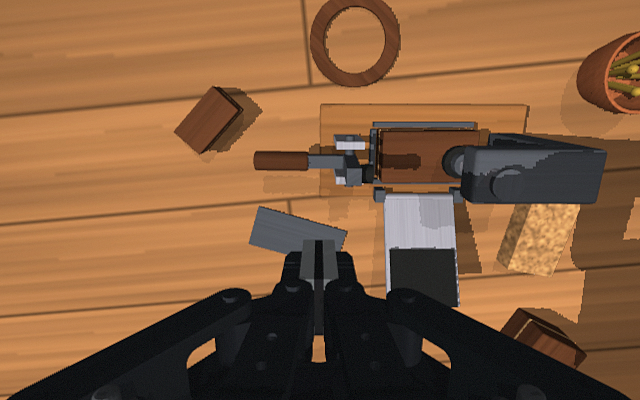

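Predicted pixels match: handle tip seen at (254,160) against (253,159), pedal corners at (385,305) and (458,305). The fit is good to about 1 mm. I'll descend inside the L.

>>> jog_arm([
  [1,[0.005,0,-0.1],[0,0,0]],
  [1,[0.005,0,-0.2],[0,0,0]],
  [1,[0.005,0,-0.3],[0,0,0]],
  [1,[0.005,0,-0.4],[0,0,0]],
  [1,[0.005,0,-0.47],[0,0,0]],
  [1,[0.005,0,-0.475],[0,0,0]],
  [1,[0.005,0,-0.475],[0,0,0]],
])

```text
t: 2.57
tool_pos: [0.6232, 0.0319, 0.1392]
tool_rot: [3.137, -0.154, -0.008]
contact_force: [0.0, -0.8, 0.7]
opening: -0.0
grip_force: 0.0
```

>>> jog_arm([
  [1,[-0.002,-0.02,0],[0,0,0]],
  [1,[-0.004,-0.04,-0.005],[0,0,0]],
  [1,[-0.006,-0.06,-0.01],[0,0,0]],
  [1,[-0.008,-0.08,-0.02],[0,0,0]],
  [1,[-0.01,-0.1,-0.03],[0,0,0]],
  [1,[-0.012,-0.12,-0.04],[0,0,0]],
  [1,[-0.015,-0.15,-0.04],[0,0,0]],
  [1,[-0.018,-0.18,-0.03],[0,0,0]],
  [1,[-0.021,-0.21,0],[0,0,0]],
  [1,[-0.023,-0.23,0.05],[0,0,0]],
  [1,[-0.023,-0.23,0.1],[0,0,0]],
  [1,[-0.023,-0.23,0.2],[0,0,0]],
])

```text
t: 3.57
tool_pos: [0.6129, -0.0601, 0.2175]
tool_rot: [-3.137, 0.154, 0.015]
contact_force: [0.5, 0.3, -0.6]
opening: -0.0001
grip_force: 0.0
```

```bash
python3 - <<'E'
from station import ctrl
import cv2,numpy as np
o=ctrl.get_obs();print(o["t"],o["tool_pos"],o["contact_force"])
a=ctrl.get_image("scene")[150:330,255:495];b=ctrl.get_image("top")[130:250,240:420]
a=cv2.resize(a,(480,360));b=cv2.resize(b,(320,213));b=cv2.copyMakeBorder(b,0,147,0,0,0)
cv2.imwrite("pics/s2.png",np.hstack([a,b])[:,:,::-1])
E
```

```text
3.5667 [ 0.61286282 -0.06007516  0.21751765] [ 0.46690504  0.338796   -0.5690337 ]
```

View pics/s2.png

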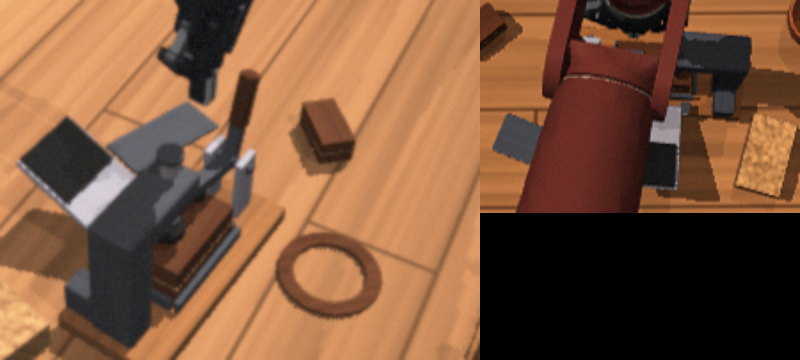

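The clamp is over: the handle stands upright at (245,95) and the arm lies over the block. Next I move above the pedal pad.

>>> jog_arm([
  [1,[-0.05,-0.01,0.08],[0,0,0]],
  [1,[-0.15,-0.03,0.08],[0,0,0]],
  [1,[-0.25,-0.05,0.08],[0,0,0]],
  [1,[-0.34,-0.05,0.03],[0,0,0]],
  [1,[-0.34,-0.05,-0.07],[0,0,0]],
  [1,[-0.34,-0.05,-0.17],[0,0,0]],
  [1,[-0.34,-0.05,-0.25],[0,0,0]],
  [1,[-0.34,-0.05,-0.25],[0,0,0]],
  [1,[-0.34,-0.05,-0.25],[0,0,0]],
])

```text
t: 4.42
tool_pos: [0.4785, -0.0788, 0.1202]
tool_rot: [-3.137, 0.152, 0.007]
contact_force: [-0.1, 0.3, 0.7]
opening: 0.0002
grip_force: 0.0
```

>>> jog_arm([
  [1,[0,-0.004,-0.03],[0,0,0]],
  [1,[0,-0.004,-0.05],[0,0,0]],
  [1,[0,-0.004,-0.07],[0,0,0]],
  [1,[0,-0.004,-0.075],[0,0,0]],
  [1,[0,-0.004,-0.08],[0,0,0]],
  [1,[0,-0.004,-0.085],[0,0,0]],
  [1,[0,-0.004,-0.09],[0,0,0]],
  [1,[0,-0.004,-0.095],[0,0,0]],
])

```text
t: 5.08
tool_pos: [0.4803, -0.0801, 0.0835]
tool_rot: [3.138, -0.151, 0.001]
contact_force: [-0.6, -0.1, -0.0]
opening: -0.0001
grip_force: 0.0
```

>>> jog_arm([
  [1,[-0.005,0,-0.005],[0,0,0]],
  [1,[-0.005,0,-0.01],[0,0,0]],
  [1,[-0.005,0,-0.015],[0,0,0]],
  [1,[-0.006,0,-0.02],[0,0,0]],
  [1,[-0.008,0,-0.025],[0,0,0]],
  [1,[-0.01,0,-0.03],[0,0,0]],
  [1,[-0.01,0,-0.03],[0,0,0]],
])

```text
t: 5.67
tool_pos: [0.4757, -0.08, 0.0709]
tool_rot: [-3.138, 0.151, 0.001]
contact_force: [-0.4, 0.3, 3.9]
opening: 0.0002
grip_force: 1.7
```

>>> jog_arm([
  [1,[-0.002,0,-0.005],[0,0,0]],
  [1,[-0.004,0,-0.01],[0,0,0]],
  [1,[-0.005,0,-0.015],[0,0,0]],
  [1,[-0.007,0,-0.02],[0,0,0]],
  [1,[-0.007,0,-0.02],[0,0,0]],
])

```text
t: 6.08
tool_pos: [0.473, -0.0799, 0.0628]
tool_rot: [-3.138, 0.151, 0.0]
contact_force: [-0.8, 1.4, 4.8]
opening: -0.0
grip_force: 2.2
```

>>> jog_arm([
  [1,[-0.002,0,-0.005],[0,0,0]],
  [1,[-0.003,0,-0.01],[0,0,0]],
  [1,[-0.003,0,-0.01],[0,0,0]],
  [1,[-0.003,0,-0.01],[0,0,0]],
])

```text
t: 6.42
tool_pos: [0.4721, -0.0799, 0.0594]
tool_rot: [-3.138, 0.151, -0.0]
contact_force: [-0.9, 1.8, 5.3]
opening: -0.0002
grip_force: 2.4
```

>>> jog_arm([
  [1,[-0.002,0,-0.005],[0,0,0]],
  [1,[-0.003,0,-0.01],[0,0,0]],
  [1,[-0.003,0,-0.01],[0,0,0]],
  [1,[-0.003,0,-0.01],[0,0,0]],
])

```text
t: 6.75
tool_pos: [0.4713, -0.0799, 0.0561]
tool_rot: [-3.137, 0.151, -0.001]
contact_force: [-1.0, 2.4, 6.8]
opening: -0.0
grip_force: 3.7
```

>>> jog_arm([
  [1,[-0.001,0,-0.005],[0,0,0]],
  [1,[-0.001,0,-0.005],[0,0,0]],
  [1,[-0.001,0,-0.005],[0,0,0]],
])

```text
t: 7.0
tool_pos: [0.4712, -0.08, 0.055]
tool_rot: [-3.137, 0.151, -0.001]
contact_force: [-3.5, 3.6, 12.5]
opening: 0.0003
grip_force: 6.0
```

>>> jog_arm([
  [1,[0,0,-0.005],[0,0,0]],
  [1,[0,0,-0.005],[0,0,0]],
  [1,[0,0,-0.005],[0,0,0]],
])

```text
t: 7.25
tool_pos: [0.4711, -0.08, 0.0537]
tool_rot: [-3.137, 0.151, 0.0]
contact_force: [-6.4, 4.7, 17.5]
opening: -0.0001
grip_force: 8.5
```

>>> jog_arm([
  [1,[-0.002,0,-0.004],[0,0,0]],
  [1,[-0.002,0,-0.004],[0,0,0]],
  [1,[-0.002,0,-0.004],[0,0,0]],
])

```text
t: 7.5
tool_pos: [0.4709, -0.08, 0.0529]
tool_rot: [-3.137, 0.151, -0.002]
contact_force: [-7.3, 5.0, 20.4]
opening: -0.0002
grip_force: 10.1
```

>>> jog_arm([
  [1,[-0.003,0,-0.003],[0,0,0]],
  [1,[-0.003,0,-0.003],[0,0,0]],
  [1,[-0.003,0,-0.003],[0,0,0]],
  [1,[-0.003,0,-0.003],[0,0,0]],
  [1,[-0.003,0,-0.003],[0,0,0]],
  [1,[-0.003,0,-0.003],[0,0,0]],
  [1,[-0.003,0,-0.003],[0,0,0]],
  [1,[-0.003,0,-0.003],[0,0,0]],
  [1,[-0.003,0,-0.003],[0,0,0]],
  [1,[-0.003,0,-0.003],[0,0,0]],
  [1,[-0.003,0,-0.003],[0,0,0]],
  [1,[-0.003,0,-0.003],[0,0,0]],
])

```text
t: 8.5
tool_pos: [0.4708, -0.08, 0.0525]
tool_rot: [-3.137, 0.151, -0.006]
contact_force: [-4.8, 5.1, 23.0]
opening: -0.0001
grip_force: 10.8
```

>>> jog_arm([
  [1,[0,0,0],[0,0,0]],
  [1,[0,0,0],[0,0,0]],
  [1,[0,0,0],[0,0,0]],
  [1,[0,0,0],[0,0,0]],
  [1,[0,0,0],[0,0,0]],
  [1,[0,0,0],[0,0,0]],
  [1,[0,0,0],[0,0,0]],
  [1,[0,0,0],[0,0,0]],
  [1,[0,0,0],[0,0,0]],
  [1,[0,0,0],[0,0,0]],
  [1,[0,0,0],[0,0,0]],
  [1,[0,0,0],[0,0,0]],
])

```text
t: 9.5
tool_pos: [0.4708, -0.08, 0.0525]
tool_rot: [-3.137, 0.151, -0.006]
contact_force: [-5.3, 5.5, 22.6]
opening: -0.0001
grip_force: 10.8
```

>>> jog_arm([
  [1,[0,0,0],[0,0,0]],
  [1,[0,0,0],[0,0,0]],
  [1,[0,0,0],[0,0,0]],
  [1,[0,0,0],[0,0,0]],
  [1,[0,0,0],[0,0,0]],
  [1,[0,0,0],[0,0,0]],
  [1,[0,0,0],[0,0,0]],
  [1,[0,0,0],[0,0,0]],
  [1,[0,0,0],[0,0,0]],
  [1,[0,0,0],[0,0,0]],
  [1,[0,0,0],[0,0,0]],
  [1,[0,0,0],[0,0,0]],
])

```text
t: 10.5
tool_pos: [0.4707, -0.08, 0.0525]
tool_rot: [-3.137, 0.151, -0.006]
contact_force: [-5.0, 5.4, 23.6]
opening: 0.0001
grip_force: 10.7
```

Held about 3 s at 22 N. Now I'll release along the arc and retreat.

>>> jog_arm([
  [1,[0.001,0,0.01],[0,0,0]],
  [1,[0.003,0,0.02],[0,0,0]],
  [1,[0.006,0,0.03],[0,0,0]],
  [1,[0.009,0,0.04],[0,0,0]],
  [1,[0.012,0,0.05],[0,0,0]],
  [1,[0.016,0,0.06],[0,0,0]],
  [1,[0.02,0,0.07],[0,0,0]],
  [1,[0.024,0,0.08],[0,0,0]],
  [1,[0.024,0,0.1],[0,0,0]],
  [1,[0.024,0,0.16],[0,0,0]],
  [1,[0.024,0,0.25],[0,0,0]],
  [1,[0.024,0,0.34],[0,0,0]],
])

```text
t: 11.5
tool_pos: [0.4755, -0.0793, 0.1834]
tool_rot: [-3.136, 0.151, 0.011]
contact_force: [1.4, -0.1, 0.5]
opening: -0.0001
grip_force: 0.0
```

>>> jog_arm([
  [1,[0.02,0.01,0.1],[0,0,0]],
  [1,[0.08,0.02,0.18],[0,0,0]],
  [1,[0.17,0.05,0.18],[0,0,0]],
  [1,[0.26,0.07,0.18],[0,0,0]],
  [1,[0.35,0.09,0.18],[0,0,0]],
  [1,[0.356,0.09,0.1],[0,0,0]],
  [1,[0.356,0.09,0.0],[0,0,0]],
  [1,[0.356,0.09,-0.095],[0,0,0]],
  [1,[0.356,0.09,-0.095],[0,0,0]],
  [1,[0.356,0.09,-0.095],[0,0,0]],
])

```text
t: 12.33
tool_pos: [0.6177, -0.0436, 0.1434]
tool_rot: [-3.137, 0.151, 0.013]
contact_force: [0.3, -0.4, 0.1]
opening: 0.0
grip_force: 0.0
```

>>> jog_arm([
  [1,[0.002,0.02,0],[0,0,0]],
  [1,[0.004,0.04,0],[0,0,0]],
  [1,[0.006,0.06,0],[0,0,0]],
  [1,[0.008,0.08,0],[0,0,0]],
  [1,[0.01,0.1,-0.005],[0,0,0]],
  [1,[0.012,0.12,-0.01],[0,0,0]],
  [1,[0.014,0.14,-0.01],[0,0,0]],
  [1,[0.016,0.16,-0.01],[0,0,0]],
  [1,[0.018,0.18,-0.01],[0,0,0]],
  [1,[0.02,0.2,-0.01],[0,0,0]],
  [1,[0.02,0.205,-0.005],[0,0,0]],
  [1,[0.02,0.205,0],[0,0,0]],
])

```text
t: 13.33
tool_pos: [0.628, 0.0392, 0.1461]
tool_rot: [-3.137, 0.149, 0.002]
contact_force: [-0.1, -0.1, 0.8]
opening: 0.0
grip_force: 0.0
```

>>> jog_arm([
  [1,[0,0,0],[0,0,0]],
  [1,[0,0,0],[0,0,0]],
  [1,[0,0,0.1],[0,0,0]],
  [1,[0,0,0.2],[0,0,0]],
  [1,[0,0,0.3],[0,0,0]],
  [1,[-0.1,0.1,0.4],[0,0,0]],
  [1,[-0.2,0.2,0.4],[0,0,0]],
  [1,[-0.3,0.3,0.4],[0,0,0]],
  [1,[-0.4,0.4,0.4],[0,0,0]],
  [1,[-0.4,0.5,0.4],[0,0,0]],
  [1,[-0.4,0.6,0.4],[0,0,0]],
  [1,[-0.4,0.6,0.4],[0,0,0]],
])

```text
t: 14.33
tool_pos: [0.471, 0.2669, 0.307]
tool_rot: [-3.137, 0.153, -0.002]
contact_force: [1.0, 0.2, 0.6]
opening: -0.0003
grip_force: 0.0
```

```bash
python3 - <<'E'
from station import ctrl
import cv2,numpy as np
o=ctrl.get_obs();print(o["t"],o["tool_pos"],o["contact_force"])
a=ctrl.get_image("scene")[150:400,230:470];b=ctrl.get_image("top")[80:250,220:460]
a=cv2.resize(a,(400,417));b=cv2.resize(b,(400,283));b=cv2.copyMakeBorder(b,0,134,0,0,0)
cv2.imwrite("pics/s3.png",np.hstack([a,b])[:,:,::-1])
E
```

```text
14.3333 [0.47096118 0.26692077 0.30697641] [1.03375671 0.15736526 0.63681053]
```

View pics/s3.png

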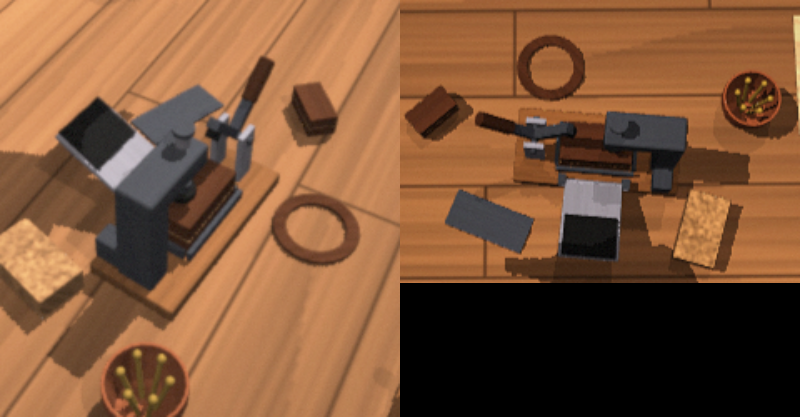

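The clamp stands about halfway, with the handle slanting up to (262,65). I'll check whether it is still moving.

```bash
python3 - <<'E'
from station import ctrl
import cv2,numpy as np
r=[]
for i in range(6):
    r.append(ctrl.get_image("scene")[160:260,330:420].astype(int))
print([(abs(x-r[0]).max(2)>40).sum() for x in r])
cv2.imwrite("pics/s4.png",np.hstack([cv2.resize(x.astype(np.uint8),(360,400)) for x in(r[0],r[-1])])[:,:,::-1])
E
```

```text
[np.int64(0), np.int64(0), np.int64(0), np.int64(0), np.int64(0), np.int64(0)]
```

View pics/s4.png

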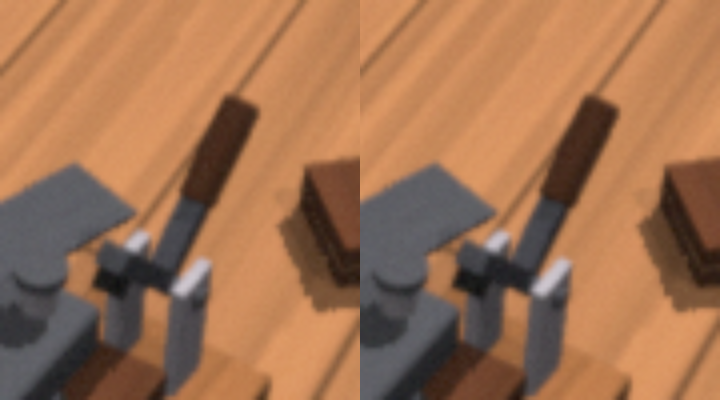

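It has stopped by friction just past centre, so I'll re-enter the L and push the handle further toward open.

>>> jog_arm([
  [1,[0.38,-0.64,0],[0,0,0]],
  [1,[0.38,-0.64,0],[0,0,0]],
  [1,[0.38,-0.64,0],[0,0,0]],
  [1,[0.38,-0.64,0],[0,0,0]],
  [1,[0.38,-0.64,0],[0,0,0]],
  [1,[0.38,-0.64,0],[0,0,0]],
  [1,[0.38,-0.64,0],[0,0,0]],
  [1,[0.38,-0.64,0],[0,0,0]],
  [1,[0.38,-0.64,0],[0,0,0]],
  [1,[0.38,-0.64,0],[0,0,0]],
])

```text
t: 15.57
tool_pos: [0.624, 0.0087, 0.3059]
tool_rot: [-3.137, 0.155, 0.002]
contact_force: [-1.5, 0.9, -0.3]
opening: 0.0001
grip_force: 0.0
```

>>> jog_arm([
  [1,[0,0,-0.1],[0,0,0]],
  [1,[0,0,-0.2],[0,0,0]],
  [1,[0,0,-0.3],[0,0,0]],
  [1,[0,0,-0.39],[0,0,0]],
  [1,[0,0,-0.39],[0,0,0]],
  [1,[0,0,-0.39],[0,0,0]],
])

```text
t: 16.07
tool_pos: [0.622, 0.0111, 0.1484]
tool_rot: [-3.138, 0.149, 0.008]
contact_force: [0.3, -0.6, 1.3]
opening: 0.0001
grip_force: 0.0
```

>>> jog_arm([
  [1,[0.002,0.02,-0.01],[0,0,0]],
  [1,[0.004,0.04,-0.015],[0,0,0]],
  [1,[0.006,0.06,-0.02],[0,0,0]],
  [1,[0.008,0.08,-0.03],[0,0,0]],
  [1,[0.01,0.1,-0.04],[0,0,0]],
  [1,[0.012,0.12,-0.05],[0,0,0]],
  [1,[0.013,0.13,-0.06],[0,0,0]],
  [1,[0.013,0.13,-0.07],[0,0,0]],
  [1,[0.013,0.13,-0.08],[0,0,0]],
  [1,[0.013,0.13,-0.085],[0,0,0]],
  [1,[0.013,0.13,-0.085],[0,0,0]],
])

```text
t: 16.98
tool_pos: [0.6287, 0.0616, 0.1152]
tool_rot: [3.138, -0.152, -0.003]
contact_force: [-0.3, -1.0, -0.7]
opening: 0.0001
grip_force: 0.0
```

>>> jog_arm([
  [1,[0,0,0.1],[0,0,0]],
  [1,[0,0,0.2],[0,0,0]],
  [1,[0,0,0.3],[0,0,0]],
  [1,[0,0,0.4],[0,0,0]],
  [1,[-0.1,0.1,0.45],[0,0,0]],
  [1,[-0.2,0.2,0.45],[0,0,0]],
  [1,[-0.3,0.3,0.45],[0,0,0]],
  [1,[-0.4,0.4,0.45],[0,0,0]],
  [1,[-0.4,0.5,0.45],[0,0,0]],
  [1,[-0.4,0.5,0.45],[0,0,0]],
  [1,[-0.4,0.5,0.45],[0,0,0]],
])

```text
t: 17.9
tool_pos: [0.4668, 0.2653, 0.297]
tool_rot: [-3.136, 0.145, -0.0]
contact_force: [-0.2, 0.9, -0.3]
opening: 0.0001
grip_force: 0.0
```

```bash
python3 - <<'E'
from station import ctrl
import cv2,numpy as np
o=ctrl.get_obs();print(o["t"],o["tool_pos"],o["contact_force"])
s=ctrl.get_image("scene");t=ctrl.get_image("top")
def bx(n,im,y0,y1,x0,x1):
    d=abs(im[:,:,::-1].astype(int)-cv2.imread(f"pics/{n}0.png")).max(2)[y0:y1,x0:x1]>40;print(n,d.sum())
bx("scene",s,190,400,215,450);bx("top",t,90,245,220,460)
a=cv2.resize(s[150:400,230:470],(400,417));b=cv2.resize(t[80:250,220:460],(400,283));b=cv2.copyMakeBorder(b,0,134,0,0,0)
cv2.imwrite("pics/s5.png",np.hstack([a,b])[:,:,::-1])
E
```

```text
17.9 [0.46679591 0.26530001 0.2970467 ] [-0.21330326  0.88691601 -0.29069477]
scene 2392
top 895
```

View pics/s5.png

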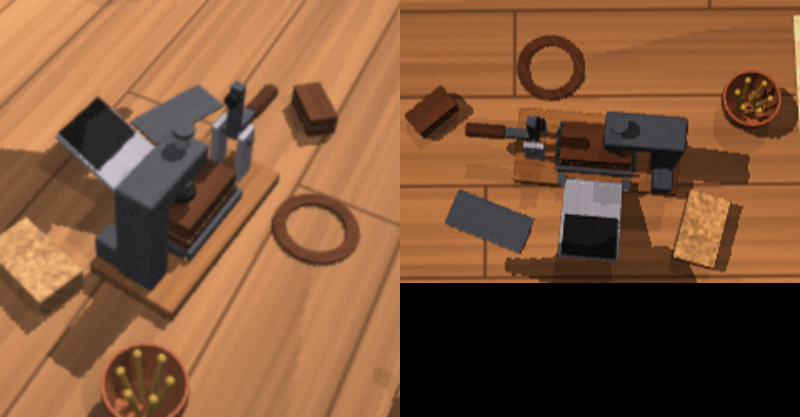

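The clamp is at its open rest (arm upright at (237,95), handle level), the pedal is up, and the block and bystanders are where they were. Handing in.

```bash
python3 -c "
from station import ctrl
print(ctrl.finish_job())"
```

```text
the job is handed in; nothing more can be done
None
```

The job is handed in at about 18 s. The clamp went over onto the block, the pedal was held at about 22 N for 3 s and released, and the clamp is back at its open rest after a second push, because it first stuck near centre. In the final pictures the block is in its nest and the other things look unmoved.

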